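# Drive the spring pin home in a padlock case

### The job

One of the two clamped padlocks still has its spring pin standing proud. Pick up the nylon-faced mallet and knock that pin fully home with brisk blows (strike it, do not press it down slowly, and keep hands off the pin), then put the mallet back on the rubber mat and let go of it. Leave the finished padlock and the other things on the bench alone.

Things in the scene. Friction and masses are not known exactly. Their poses are not given: they have to be found in the camera images.
- lock: The padlock to work on, fixed flat in a bench holder. Origin: centre of the holder's underside, on the bench; z up. Holder plate 140 (x) x 124 (y) x 12 mm, jaws 38 mm high; steel case 90 (x) x 80 (y) mm, top face 52 mm above the bench; U shackle along +x to x = 95 mm. The pin enters a round dark boss, 26 mm diameter, at x = 24, y = 22 mm; the boss's top is 57 mm above the bench.
- pin (a joint): How far the spring pin is driven, m: 0 = fully proud (top end 27.5 mm above the boss, 84.5 mm above the bench), 0.026 = home on its stop (top end 1.5 mm above the boss, 58.5 mm above the bench). Starts between 0 and 0.006. Friction of about 9 N in its hole (a little more when driven fast) holds it; it stays where it is driven and does not spring back.
- pin_top (a point): Centre of the top end of the proud spring pin, an upright slotted steel tube of 14 mm diameter. It moves straight down with the pin. z up.
- finished_lock: The same padlock in the same holder (same sizes and frame), also immovable, whose pin is already home. Not to be touched.
- mallet: Stubby mallet, about 0.36 kg (varies), standing on one face of its head on the rubber mat. Head: upright cylinder 50 mm in diameter, 80 mm tall, white nylon faces, dark steel middle. Origin: centre of the head's lower face; z up the head's axis. Wooden handle level along the mallet's -x, to x = -131 mm. Centre of mass about 10 mm from the head's axis, towards the handle.
- mallet_grip (a point): Gripping point on the axis of the mallet's handle, at x = -55, y = 0, z = 40 mm in the mallet's frame. The handle is 22 mm wide (y) and 26 mm tall (z): grip across its width, along the mallet's y.
- mallet_head (a point): Centre of the mallet's head, 40 mm above its lower face, on its axis.
- mat: Dark rubber mat, 260 (x) x 170 (y) x 4 mm, fixed to the bench. Origin: centre of its underside on the bench; its top is at 4 mm.
- screwdriver: Bystander: a loose screwdriver lying on the bench. Leave it.
- cylinder: Bystander: a loose brass lock cylinder standing on the bench, about 37 x 30 x 30 mm. Leave it.
- pin_tray: Bystander: a grey open plastic tray, 80 x 120 x 35 mm, loose on the bench. Leave it.
There are look-alikes about, which are no part of the job. What is shaped like the lock but orange is not meant.

How it is judged:
By the outcome, as a careful person would: the job done as asked, in the order asked, and still so for the second after the job is handed in, with the robot touching nothing.
It also fails if it takes over 46 s, if anything falls off the work surface, if the arm or the gripper's body presses on something with over 40 N, if the wrist force passes 120 N, or if a joint passes its speed limit or range.

### The arm

A 6-joint arm with a two-finger parallel gripper is mounted at the origin on the work surface. World frame = base frame: x ahead of the robot, y to its left, z up, the work surface at z = 0. Lengths are in m, angles in rad, forces in N, time in s.
With the tool pointing down it reaches from about 0.375 to 0.9 m from the base axis. Payload 3.1 kg.
Tool frame: the origin (TCP) lies midway between the tips of the shut fingers; the grasp point (between the pads) lies 19 mm behind it; x points along the fingers, z is the direction in which the jaws open and shut, and the axes are right-handed (so a half turn about x gives the same grasp; the last joint's range is limited). The gripper opens to 87 mm and grips with 3 to 60 N. Pads are 19 mm wide; open, the fingers measure 117 mm over their backs; the gripper's body (75 mm by 190 mm) begins 51 mm behind the grasp point.
Start: joints at [-1.304, 0.527, 1.433, -0, 1.181, -0.178], TCP at [0.269, -0.564, 0.223] pointing down, gripper open.
Joint ranges: [-3.08, 3.08], [-0.75, 2.2], [0.22, 2.44], [-1.43, 4.57], [0, 2.65], [-2.85, 2.85]. Speed limits (rad/s): [2.79, 2.79, 3.14, 3.14, 3.14, 3.14].

### API

Orientations are given as a unit quaternion [x, y, z, w].
In Python, from rig import robot, optics, workorder gives the robot as it stands.
- The arm moves only by the tool arm_command, never from a script. Its argument "plan" is a list of rows, each a list of 7 numbers: the shift along the tool's x, y, z in cm, then the turn, a rotation vector about the tool's x, y, z in rad, then the finger opening in cm, from 0 to 8.7. In form: [[x, y, z, ax, ay, az, gripper], ...]. A call has 1 to 12 rows; each row shifts and turns the pose as measured when the row begins, along the tool's axes as they then stand; what a row does not reach is not made up. A row lasts 1/8 s, in which the tool goes at most 62.5 mm and 10.7 degrees, less where a joint would pass 70% of its speed; a pose out of reach is approached as far as the arm can. A call with a gripper value outside its range is refused whole. The fingers move at their own pace and stop on an object; "grip_force" is the grip in N (left out, the last holds). Time passes only in rows, so rows that do not move let the fingers close. It gives the time, the measured TCP pose, the force and the opening at its end, in the units of the state.
- robot.get_obs(): the state, without advancing time (a new reading comes with each control period).
- optics.camera(name): name is "scene" or "top"; returns (picture, depth): 384x512x3 uint8, blue, green, red; 384x512 float32, m along the optical axis (not along the pixel's ray), 0 where there is no reading.
- optics.camera_info(name): a dict with "mtx" (3x3 intrinsics, pixels), "position" and "rotation" of the camera in the world. Camera axes: x right, y down, z forward; pixel columns grow to the right and rows downward; lengths in m; the calibration is good to about 2 mm. A picture is of the moment at which its call begins. camera_info takes no time and is no camera call.
- workorder.hand_in(): hands the job in, once; it reports no verdict.
The state is a dict: "time": time; "q": joint angles; "joint_velocities": joint speeds; "joint_torque": joint torques, N m; "position": TCP position; "tool_rot": TCP orientation; "ft_force": force on the tool from outside, world axes, zero at the start; "moment": the same for the moment, N m; "grip_width": finger opening in m.
Only numpy, scipy, OpenCV 4.12 (cv2) and the standard library are available. Lean on these libraries where they do the work, as an engineer would, in place of code of your own. Each camera call takes 0.05 s, during which the arm holds its last target. There are 200 camera calls.

## Working session

There is one attempt and no reset: what is moved stays moved. The work goes in short steps, Python scripts to look and compute and a tool call to move; the robot and the scene stay as the last step left them, time stands still between calls to the robot, and variables do not carry over. Pictures are saved under pics/ and viewed, about 8 in all and at most 12, crops included, and the job is handed in when it is done.

Besides the shell and the picture viewer there is one more tool, called after "Emit:" as name(argument=value, ...) on one line, values as JSON. arm_command: Moves the arm, as the interface text tells. Its arguments: {"type":"object","properties":{"plan":{"type":"array"},"grip_force":{"type":"number"}},"required":["plan"]}

```bash
mkdir -p pics; ls
python3 - <<'E'
from rig import robot, optics, workorder
import cv2, numpy as np
for n in("scene","top"):
    im,d=optics.camera(n); cv2.imwrite(f"pics/{n}0.png",im); np.savez(f"{n}0.npz",im=im,d=d)
    i=optics.camera_info(n); print(n,np.array(i["mtx"]).round(1).tolist(),np.array(i["position"]).round(3),np.array(i["rotation"]).round(3).tolist())
o=robot.get_obs(); print(o)
E
```

```text
pics
scene [[404.3, 0.0, 258.8], [0.0, 404.3, 194.1], [0.0, 0.0, 1.0]] [ 1.04  -0.723  0.8  ] [0.863, 0.305, -0.132, -0.379]
top [[352.3, 0.0, 252.8], [0.0, 352.3, 196.9], [0.0, 0.0, 1.0]] [ 0.486 -0.092  0.998] [-0.698, 0.715, -0.028, 0.015]
{'time': 0.1, 'q': array([-1.30451712e+00,  5.28398109e-01,  1.43376154e+00, -1.46121687e-05,
        1.18141483e+00, -1.78465976e-01]), 'joint_velocities': array([ 0.00120819, -0.00245027, -0.00204904, -0.00051099, -0.00030534,
       -0.00225653]), 'joint_torque': array([-2.04219955e-04, -4.40985024e+01, -1.77151430e+01,  6.35684305e-02,
        5.34025091e-02, -4.12647000e-05]), 'position': array([ 0.26875822, -0.56353416,  0.22165821]), 'tool_rot': array([ 0.37788412,  0.59848138, -0.37694471,  0.59744148]), 'ft_force': array([-0.1395149 ,  0.23399716, -0.06039421]), 'moment': array([-0.01461892,  0.01082682,  0.00189461]), 'grip_width': 0.08680196244922933}
```

View pics/top0.png

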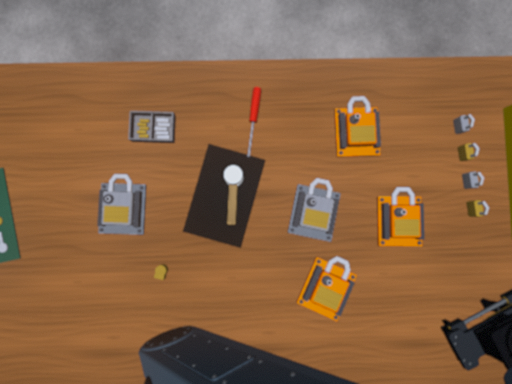

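View pics/scene0.png

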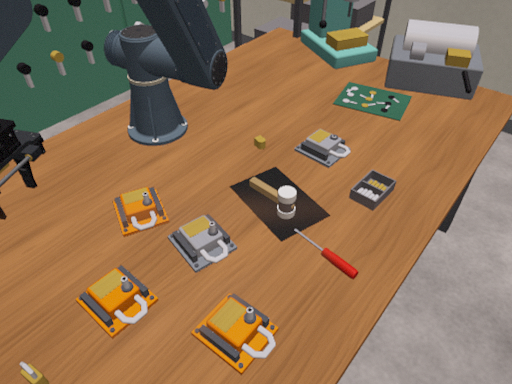

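Top view: grey locks sit at (122,208) and (315,212), and the orange look-alikes are excluded. In the scene view the grey ones are at (203,240), whose pin looks proud, and (323,146). The mallet is on the mat at top (233,175). Next I'll enlarge both grey locks and measure.

```bash
cat > h.py <<'E'
from rig import robot, optics, workorder
import cv2, numpy as np
from scipy.spatial.transform import Rotation as R
def ray(n,px):
    i=optics.camera_info(n); d=np.linalg.inv(i["mtx"])@[px[0],px[1],1]
    return np.array(i["position"]),R.from_quat(i["rotation"]).apply(d)
def onz(n,px,z):
    p,d=ray(n,px); return p+d*(z-p[2])/d[2]
def proj(n,X):
    i=optics.camera_info(n); c=np.array(i["mtx"])@R.from_quat(i["rotation"]).inv().apply(np.array(X)-i["position"]); return c[:2]/c[2]
def blobs(m,amin=30):
    n,l,s,c=cv2.connectedComponentsWithStats(m.astype(np.uint8)); return [(l==k,s[k],c[k]) for k in range(1,n) if s[k][4]>=amin]
E
python3 - <<'E'
from h import *
t=np.load("top0.npz"); s=np.load("scene0.npz")
def crop(im,u,v,r=32): return cv2.resize(im[v-r:v+r,u-r:u+r],(390,300) if 0 else (300,300),interpolation=cv2.INTER_CUBIC)
a=np.hstack([crop(t["im"],315,212),crop(s["im"],207,236)]);b=np.hstack([crop(t["im"],122,205),crop(s["im"],323,146)])
cv2.imwrite("pics/crop1.png",np.vstack([a,b]))
im=t["im"];hsv=cv2.cvtColor(im,cv2.COLOR_BGR2HSV)
# mallet head
m=np.zeros(im.shape[:2],bool); m[150:200,205:260]=1
for mk,st,c in blobs(m&(hsv[...,1]<50)&(hsv[...,2]>150)): print("head",st,c,onz("top",c,.084), np.sqrt(4*st[4]/np.pi))
m[:]=0;m[187:235,210:255]=1
for mk,st,c in blobs(m&(hsv[...,2]>80)&(hsv[...,1]>60)):
    print("handle",st,c,onz("top",c,.057)); ys,xs=np.nonzero(mk); pts=np.array([onz("top",(x,y),.057)[:2] for x,y in zip(xs,ys)])
    r=cv2.minAreaRect(pts.astype(np.float32)*1000); print(r)
    v=cv2.fitLine(pts.astype(np.float32),cv2.DIST_L2,0,.01,.01).ravel(); print(v)
# mat rect
m[:]=0;m[140:250,180:270]=1
for mk,st,c in blobs(m&(hsv[...,2]<60),500):
    cn=max(cv2.findContours(mk.astype(np.uint8),0,2)[0],key=cv2.contourArea)
    P=np.array([onz("top",p[0],.004)[:2] for p in cn],np.float32); print("mat",cv2.minAreaRect(P))
# yellow label and depth round locks
for (u,v) in((315,212),(122,208)):
    d=t["d"][v-35:v+35,u-30:u+30]; i=optics.camera_info("top"); 
    z=i["position"][2]-d; print(u,v,"near max height approx",np.sort(z[d>0])[-12:].round(3))
    k=np.argwhere((z>.06)&(d>0)); print(len(k),k.mean(0)+[v-35,u-30] if len(k) else 0)
E
```

```text
head [224 165  19  20 303] [232.96039604 174.50825083] [ 0.60051609 -0.05996015  0.084     ] 19.64157789116634
handle [226 187  12  38 363] [231.63085399 205.27272727] [ 0.52137718 -0.05376913  0.057     ]
((520.9931640625, -53.67011260986328), (25.655973434448242, 99.93585205078125), 86.07447814941406)
[ 0.99736035 -0.07261125  0.5214324  -0.05377401]
handle [244 198  11  37 218] [250.7706422  221.48165138] [ 0.47698344 -0.10385634  0.057     ]
((491.83380126953125, -99.52157592773438), (26.5999755859375, 95.92951965332031), 88.62471008300781)
[ 0.9851373  -0.17176868  0.4770232  -0.10386361]
mat ((0.552673876285553, -0.03087453544139862), (0.16237062215805054, 0.2516346573829651), 72.71875762939453)
315 212 near max height approx [0.08  0.081 0.081 0.081 0.081 0.081 0.081 0.081 0.082 0.083 0.083 0.084]
29 [200.93103448 312.        ]
122 208 near max height approx [0.066 0.066 0.066 0.066 0.066 0.066 0.067 0.067 0.067 0.067 0.068 0.068]
480 [212.09375    113.76041667]
```

View pics/crop1.png

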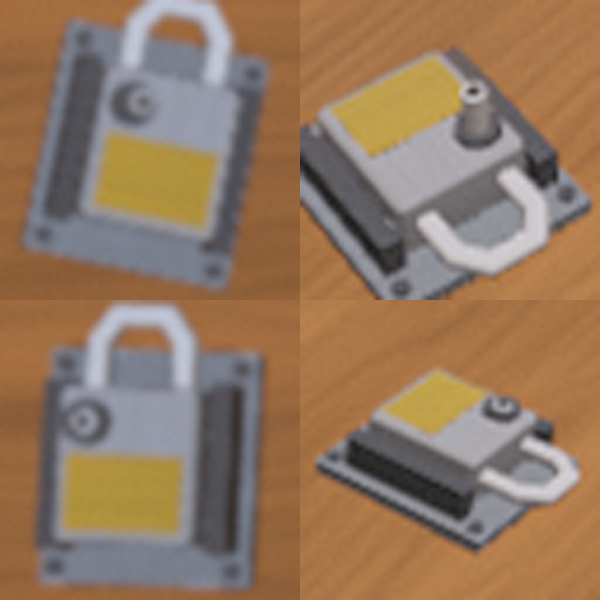

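The crop confirms it: the upper pair (grey, top (313,202) / scene (212,224)) has its pin standing well above the boss. The lower pair has its pin flush, so it's the finished lock and I'll avoid it. Next: triangulate the pin and work out the move to the grip.

```bash
cat >> h.py <<'E'
def tri(pa,pb):
    a,u=ray("top",pa); b,v=ray("scene",pb); A=np.array([u,-v]).T; k=np.linalg.lstsq(A,b-a,rcond=None)[0]
    P,Q=a+k[0]*u,b+k[1]*v; return (P+Q)/2,np.linalg.norm(P-Q)
def rel(target,yaw):
    # tool x down, tool z (jaw) along [cos yaw, sin yaw,0]; nearest half turn
    o=robot.get_obs(); r=R.from_quat(o["tool_rot"]); best=None
    for y in (yaw,yaw+np.pi):
        z=np.array([np.cos(y),np.sin(y),0]); x=np.array([0,0,-1.]); g=R.from_matrix(np.array([x,np.cross(z,x),z]).T)
        w=(r.inv()*g).as_rotvec()
        if best is None or np.linalg.norm(w)<np.linalg.norm(best[0]): best=(w,g)
    d=np.array(target)-o["position"]
    print("t",round(o["time"],2),"pos",o["position"].round(4),"turn",best[0].round(3),"shift now cm",(r.inv().apply(d)*100).round(2),"shift after turn cm",(best[1].inv().apply(d)*100).round(2),"F",o["ft_force"].round(1),"grip",round(o["grip_width"],4),"q",o["q"].round(2),"jaw",r.apply([0,0,1]).round(3),"x",r.apply([1,0,0]).round(3))
E
python3 - <<'E'
from h import *
t=np.load("top0.npz"); s=np.load("scene0.npz")
print("pin",tri((313.3,201.7),(211.6,223.3)), onz("top",(313.3,201.7),.082),onz("scene",(211.6,223.3),.082))
# head check in scene: white top nylon of mallet
hsv=cv2.cvtColor(s["im"],cv2.COLOR_BGR2HSV); m=np.zeros(hsv.shape[:2],bool); m[180:225,270:305]=1
for mk,st,c in blobs(m&(hsv[...,1]<60)&(hsv[...,2]>150),15): print("white",st,c,onz("scene",c,.084))
for X in([.6005,-.060,.084],[.6005,-.060,.004]): print(proj("scene",X))
# lock origin from label/plate: plate contour
im=t["im"];h2=cv2.cvtColor(im,cv2.COLOR_BGR2HSV); m[:]=0;m[175:250,280:350]=1
for mk,st,c in blobs(m&(h2[...,1]<110)&~((h2[...,0]<25)&(h2[...,1]>60)),300):
    k=cv2.morphologyEx(mk.astype(np.uint8),cv2.MORPH_OPEN,np.ones((15,15)))
    cn=max(cv2.findContours(k,0,2)[0],key=cv2.contourArea); P=np.array([onz("top",p[0],.012)[:2] for p in cn],np.float32); print("plate",cv2.minAreaRect(P))
jaw=np.arctan2(.9974,.0726)
rel([.5456,-.0560,.15],jaw)
E
```

```text
pin (array([ 0.52611223, -0.26733897,  0.0798561 ]), np.float64(0.003251203971463477)) [ 0.52483347 -0.26805041  0.082     ] [ 0.52894419 -0.26770456  0.082     ]
white [278 185  19  18 225] [287.37777778 192.48      ] [ 0.60803878 -0.06329977  0.084     ]
white [277 205  19  10  48] [285.79166667 210.41666667] [ 0.64408831 -0.1198938   0.084     ]
[285.79593938 190.61278319]
[284.40622472 211.98467634]
plate ((0.5373651385307312, -0.2907119691371918), (0.1207427829504013, 0.0663231834769249), 79.93255615234375)
t 0.1 pos [ 0.2688 -0.5635  0.2217] turn [ 0.517 -0.002  0.   ] shift now cm [  7.25  46.82 -33.89] shift after turn cm [  7.17  23.93 -52.63] F [-0.1  0.2 -0.1] grip 0.0868 q [-1.3   0.53  1.43 -0.    1.18 -0.18] jaw [ 0.43  -0.903 -0.002] x [-0.001  0.002 -1.   ]
```

Emit:
arm_command(plan=[[0,0,0,0.173,0,0,8.7],[0,0,0,0.173,0,0,8.7],[0,0,0,0.171,0,0,8.7],[0,2.4,-5.2,0,0,0,8.7],[0,2.4,-5.2,0,0,0,8.7],[0,2.4,-5.2,0,0,0,8.7],[0,2.4,-5.2,0,0,0,8.7],[0,2.4,-5.2,0,0,0,8.7],[0,2.4,-5.2,0,0,0,8.7],[0,2.4,-5.2,0,0,0,8.7],[0,2.4,-5.2,0,0,0,8.7]])

```text
time: 1.48
position: [0.5019, -0.1581, 0.2186]
tool_rot: [0.525, 0.477, -0.523, 0.472]
ft_force: [0.9, -0.2, -0.3]
grip_width: 0.0872
```

Run:
```python
from h import *
rel([.5456,-.0560,.15],np.arctan2(.9974,.0726))
```

```text
t 1.48 pos [ 0.5019 -0.1581  0.2186] turn [-0.027 -0.007  0.003] shift now cm [  6.92   3.35 -10.55] shift after turn cm [  6.86   3.61 -10.5 ] F [ 0.9 -0.2 -0.3] grip 0.0872 q [-0.52  0.4   1.68  0.01  1.06  1.15] jaw [-0.1   -0.995 -0.006] x [-0.003  0.007 -1.   ]
```

Emit:
arm_command(plan=[[0,1.8,-5.2,-0.027,-0.007,0.003,8.7],[0,1.8,-5.2,0,0,0,8.7],[2,0,0,0,0,0,8.7],[2,0,0,0,0,0,8.7],[0,0,0,0,0,0,8.7]])

```text
time: 2.1
position: [0.549, -0.0483, 0.1768]
tool_rot: [-0.515, -0.484, 0.516, -0.484]
ft_force: [-0.7, -0.6, 0.6]
grip_width: 0.0871
```

Run:
```python
from h import *
rel([.5456,-.0560,.025],np.arctan2(.9974,.0726))
im,d=optics.camera("scene"); cv2.imwrite("pics/s2.png",cv2.resize(im[90:240,190:390],(800,600),interpolation=cv2.INTER_CUBIC))
```

```text
t 2.1 pos [ 0.549  -0.0483  0.1768] turn [ 0.01  -0.     0.001] shift now cm [15.18 -0.28  0.79] shift after turn cm [15.18 -0.29  0.79] F [-0.7 -0.6  0.6] grip 0.0871 q [-0.29  0.49  1.67  0.    0.99  1.34] jaw [-0.063 -0.998 -0.   ] x [-0.001  0.    -1.   ]
```

View pics/s2.png

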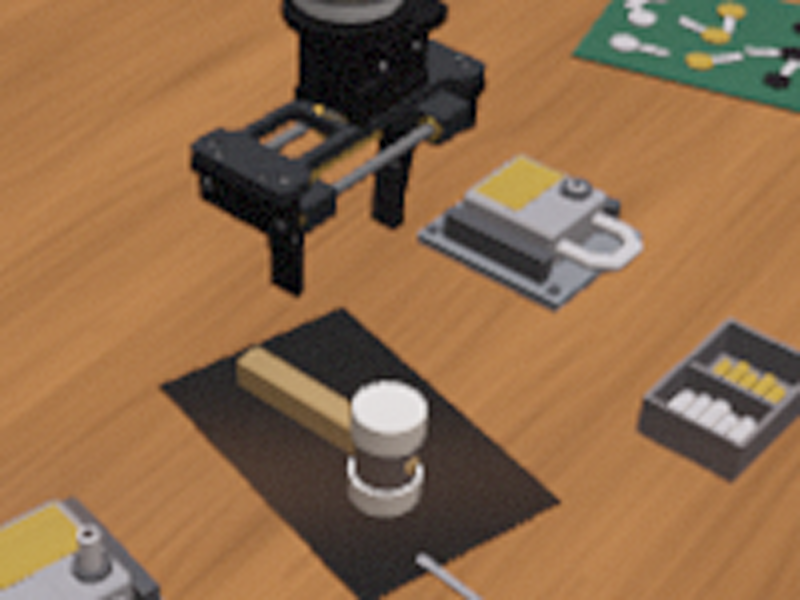

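The gripper is over the handle, with the jaws straddling it and everything clear. Lowering to the handle and gripping.

Emit:
arm_command(plan=[[4,-0.28,0.79,0.01,0,0,8.7],[4,0,0,0,0,0,8.7],[3,0,0,0,0,0,8.7],[2,0,0,0,0,0,8.7],[0,0,0,0,0,0,8.7]])

```text
time: 2.78
position: [0.5526, -0.0607, 0.0496]
tool_rot: [0.521, 0.476, -0.516, 0.485]
ft_force: [0.8, 0.5, 1.2]
grip_width: 0.087
```

Run:
```python
from h import *
rel([.5456,-.0560,.025],np.arctan2(.9974,.0726))
```

```text
t 2.77 pos [ 0.5526 -0.0607  0.0496] turn [-0.004  0.003 -0.014] shift now cm [ 2.45 -0.76 -0.42] shift after turn cm [ 2.46 -0.73 -0.42] F [0.8 0.5 1.2] grip 0.087 q [-0.31  0.69  1.75 -0.    0.69  1.34] jaw [-0.077 -0.997  0.003] x [ 0.013 -0.004 -1.   ]
```

Emit:
arm_command(plan=[[1.4,-0.7,-0.42,-0.004,0.003,-0.014,8.7],[0.8,0,0,0,0,0,8.7],[0,0,0,0,0,0,8.7]])

```text
time: 3.15
position: [0.5477, -0.0567, 0.0287]
tool_rot: [0.519, 0.48, -0.517, 0.483]
ft_force: [-0.1, -0.3, 1.2]
grip_width: 0.0871
```

Run:
```python
from h import *
rel([.5456,-.0560,.025],np.arctan2(.9974,.0726))
```

```text
t 3.15 pos [ 0.5477 -0.0567  0.0287] turn [-0.001  0.001 -0.004] shift now cm [ 0.37 -0.22 -0.06] shift after turn cm [ 0.37 -0.21 -0.06] F [-0.1 -0.3  1.2] grip 0.0871 q [-0.31  0.73  1.76 -0.    0.65  1.34] jaw [-0.073 -0.997  0.001] x [ 0.004 -0.002 -1.   ]
```

Emit:
arm_command(plan=[[0.4,-0.2,-0.06,0,0,-0.004,8.7],[0,0,0,0,0,0,2],[0,0,0,0,0,0,0.5],[0,0,0,0,0,0,0.5],[0,0,0,0,0,0,0.5],[0,0,0,0,0,0,0.5],[0,0,0,0,0,0,0.5],[0,0,0,0,0,0,0.5]], grip_force=60)

```text
time: 4.15
position: [0.5466, -0.0562, 0.0257]
tool_rot: [-0.518, -0.48, 0.518, -0.482]
ft_force: [-0.1, 0.7, -0.3]
grip_width: 0.0247
```

Run:
```python
from h import *
rel([.5456,-.0560,.025],np.arctan2(.9974,.0726))
```

```text
t 4.15 pos [ 0.5466 -0.0562  0.0257] turn [-0.001  0.002 -0.002] shift now cm [ 0.07 -0.1  -0.01] shift after turn cm [ 0.07 -0.1  -0.01] F [-0.1  0.7 -0.3] grip 0.0247 q [-0.3   0.73  1.76 -0.    0.65  1.34] jaw [-0.073 -0.997  0.002] x [ 0.002 -0.002 -1.   ]
```

Emit:
arm_command(plan=[[0,0,0,0,0,0,0.5],[0,0,0,0,0,0,0.5],[-2,0,0,0,0,0,0.5],[-3,0,0,0,0,0,0.5],[-4,0,0,0,0,0,0.5],[-4,0,0,0,0,0,0.5],[-2,0,0,0,0,0,0.5],[0,0,0,0,0,0,0.5],[0,0,0,0,0,0,0.5]])

```text
time: 5.28
position: [0.5395, -0.0541, 0.1733]
tool_rot: [-0.514, -0.487, 0.522, -0.476]
ft_force: [-0.0, 0.4, -3.4]
grip_width: 0.0214
```

Run:
```python
from h import *
# desired TCP xy: pin minus 55mm along mallet x, same yaw
j=np.arctan2(.9974,.0726); mx=np.array([.9974,-.0726]); p=np.array([.526,-.268])-.055*mx
rel([*p,.17],j)
for n in("scene","top"):
    im,d=optics.camera(n); cv2.imwrite(f"pics/{n}3.png",im); np.savez(f"{n}3.npz",im=im,d=d)
im=cv2.imread("pics/scene3.png"); cv2.imwrite("pics/s3c.png",cv2.resize(im[90:240,190:390],(800,600),interpolation=cv2.INTER_CUBIC))
```

```text
t 5.28 pos [ 0.5395 -0.0541  0.1733] turn [-0.    -0.002  0.018] shift now cm [ 0.39 -5.28 21.43] shift after turn cm [ 0.33 -5.29 21.43] F [-0.   0.4 -3.4] grip 0.0214 q [-0.3   0.49  1.68 -0.    0.99  1.34] jaw [-0.073 -0.997 -0.002] x [-0.018  0.003 -1.   ]
```

View pics/s3c.png

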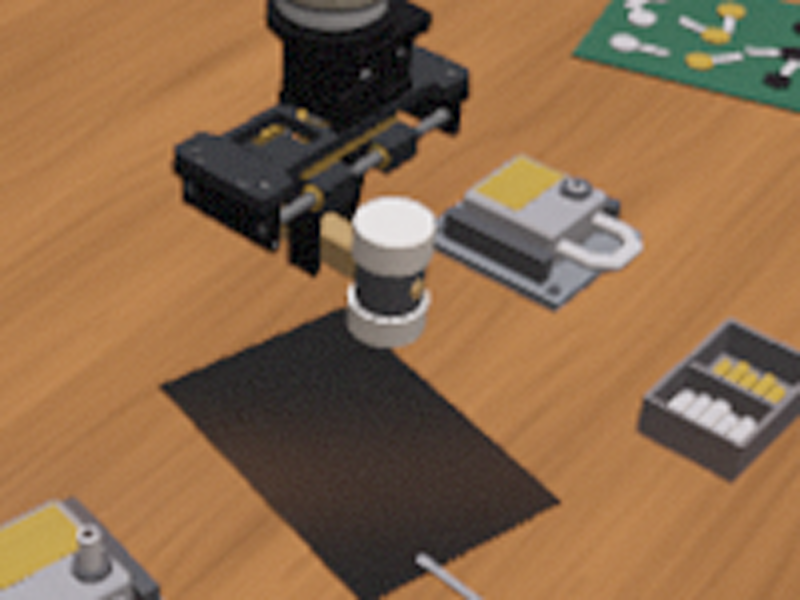

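Mallet is held upright and clear of the mat. Now carrying it over the pin.

Emit:
arm_command(plan=[[0,-0.7,3,0,0,0.01,0.5],[0,-1,4,0,0,0,0.5],[0,-1,4,0,0,0,0.5],[0,-1,4,0,0,0,0.5],[0,-1,4,0,0,0,0.5],[0,-0.6,2,0,0,0,0.5],[0,0,0,0,0,0,0.5],[0,0,0,0,0,0,0.5]])

```text
time: 6.38
position: [0.466, -0.2628, 0.1631]
tool_rot: [-0.514, -0.491, 0.52, -0.473]
ft_force: [0.1, 0.5, -3.4]
grip_width: 0.0216
```

```bash
cat >> h.py <<'E'
def pinrel(z=.14):
    j=np.arctan2(.9974,.0726); mx=np.array([.9974,-.0726]); rel([*(np.array([.526,-.268])-.054*mx),z],j)
E
python3 - <<'E'
from h import *
pinrel(.14)
E
```

```text
t 6.38 pos [ 0.466  -0.2628  0.1631] turn [ 0.002 -0.011  0.024] shift now cm [2.29 0.67 0.11] shift after turn cm [2.31 0.62 0.09] F [ 0.1  0.5 -3.4] grip 0.0216 q [-0.72  0.5   1.7  -0.01  0.97  0.93] jaw [-0.071 -0.997 -0.011] x [-0.023  0.012 -1.   ]
```

Emit:
arm_command(plan=[[0,0.65,0.1,0,-0.011,0.024,0.5],[2,0,0,0,0,0,0.5],[0.5,0,0,0,0,0,0.5],[0,0,0,0,0,0,0.5]])

```text
time: 6.88
position: [0.4748, -0.2607, 0.1375]
tool_rot: [0.517, 0.482, -0.515, 0.484]
ft_force: [0.3, 0.2, -4.4]
grip_width: 0.0219
```

Run:
```python
from h import *
pinrel(.14)
c=[]
for n,u,v in(("scene",212,210),("top",313,200)):
    im,d=optics.camera(n); np.savez(f"{n}4.npz",im=im,d=d); c.append(cv2.resize(im[v-40:v+40,u-27:u+27],(400,600),interpolation=cv2.INTER_CUBIC))
cv2.imwrite("pics/c4.png",np.hstack(c))
```

```text
t 6.88 pos [ 0.4748 -0.2607  0.1375] turn [ 0.007  0.001 -0.004] shift now cm [-0.25 -0.24  0.36] shift after turn cm [-0.25 -0.24  0.36] F [ 0.3  0.2 -4.4] grip 0.0219 q [-0.71  0.53  1.73  0.    0.88  0.93] jaw [-0.066 -0.998  0.001] x [ 0.004 -0.001 -1.   ]
```

View pics/c4.png

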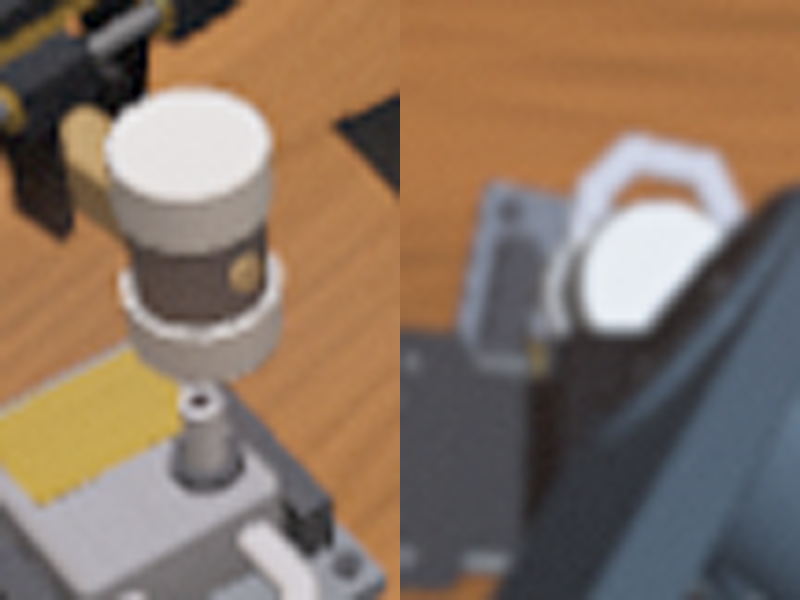

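Left (scene): mallet head upright at crop (188,147), directly above the pin at (201,400). Right (top): head over the boss, clear of the shackle. Checking the head position against the prediction.

Run:
```python
from h import *
print(onz("scene",(210.2,189.4),.1958), "pred .5287 -.2646; pin by scene",onz("scene",(211.8,223.1),.082))
```

```text
[ 0.53551277 -0.26659295  0.1958    ] pred .5287 -.2646; pin by scene [ 0.52885968 -0.2669159   0.082     ]
```

Emit:
arm_command(plan=[[-2.2,-0.4,0.2,0.007,0,-0.004,0.5],[0,0,0,0,0,0,0.5],[0,0,0,0,0,0,0.5]])

```text
time: 7.35
position: [0.4711, -0.2627, 0.161]
tool_rot: [-0.518, -0.48, 0.518, -0.482]
ft_force: [0.1, 1.3, -2.4]
grip_width: 0.0213
```

Run:
```python
from h import *
pinrel(.16)
```

```text
t 7.35 pos [ 0.4711 -0.2627  0.161 ] turn [-0.     0.002 -0.002] shift now cm [0.1  0.11 0.12] shift after turn cm [0.1  0.11 0.13] F [ 0.1  1.3 -2.4] grip 0.0213 q [-0.72  0.5   1.71 -0.    0.93  0.93] jaw [-0.073 -0.997  0.002] x [ 0.002 -0.002 -1.   ]
```

Emit:
arm_command(plan=[[5.5,0,0.1,0,0,0,0.5],[2.2,0,0,0,0,0,0.5],[-4,0,0,0,0,0,0.5],[-2,0,0,0,0,0,0.5],[0,0,0,0,0,0,0.5]])

```text
time: 7.98
position: [0.4716, -0.2643, 0.1405]
tool_rot: [-0.518, -0.481, 0.518, -0.482]
ft_force: [-0.2, -0.8, -4.4]
grip_width: 0.0215
```

```bash
cat >> h.py <<'E'
def look(tag):
    im,d=optics.camera("scene"); np.savez(f"scene{tag}.npz",im=im,d=d)
    u,v=212,210; cv2.imwrite(f"pics/c{tag}.png",cv2.resize(im[v-40:v+40,u-40:u+40],(600,600),interpolation=cv2.INTER_CUBIC))
E
python3 - <<'E'
from h import *
pinrel(.16); look("5")
E
```

```text
t 7.97 pos [ 0.4716 -0.2643  0.1405] turn [-0.     0.001 -0.001] shift now cm [-1.95  0.05 -0.03] shift after turn cm [-1.95  0.05 -0.03] F [-0.2 -0.8 -4.4] grip 0.0215 q [-0.72  0.53  1.72 -0.    0.89  0.93] jaw [-0.073 -0.997  0.001] x [ 0.001 -0.001 -1.   ]
```

View pics/c5.png

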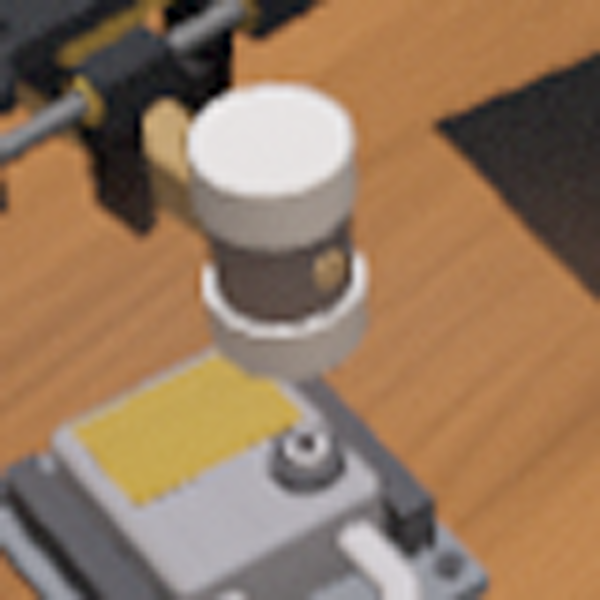

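The blow drove the pin most of the way: its top is now at crop (305,442), just above the boss. Mallet is still upright. Estimating what remains.

Run:
```python
from h import *
X=onz("scene",(211.8,223.1),.0815)
for z in(.085,.0815,.075,.07,.0685,.065,.062,.0585,.057): print(z,proj("scene",[X[0],X[1],z]).round(1))
print("now",(172+305/7.5-.5,170+442/7.5-.5))
```

```text
0.085 [211.7 222.1]
0.0815 [211.8 223.1]
0.075 [212.  224.9]
0.07 [212.2 226.3]
0.0685 [212.2 226.7]
0.065 [212.3 227.7]
0.062 [212.4 228.5]
0.0585 [212.5 229.5]
0.057 [212.6 229.9]
now (212.16666666666666, 228.43333333333334)
```

Emit:
arm_command(plan=[[-2,0,0,0,0,0,0.5],[0,0,0,0,0,0,0.5],[5.5,0,0,0,0,0,0.5],[2.7,0,0,0,0,0,0.5],[-4,0,0,0,0,0,0.5],[-2,0,0,0,0,0,0.5],[0,0,0,0,0,0,0.5]])

```text
time: 8.9
position: [0.4656, -0.26, 0.1265]
tool_rot: [-0.516, -0.489, 0.519, -0.474]
ft_force: [0.7, 0.6, -4.1]
grip_width: 0.0215
```

Run:
```python
from h import *
pinrel(.16); look("6")
```

```text
t 8.9 pos [ 0.4656 -0.26    0.1265] turn [ 0.    -0.012  0.018] shift now cm [-3.36  0.62  0.32] shift after turn cm [-3.35  0.68  0.35] F [ 0.7  0.6 -4.1] grip 0.0215 q [-0.72  0.55  1.74 -0.    0.88  0.93] jaw [-0.072 -0.997 -0.012] x [-0.017  0.013 -1.   ]
```

View pics/c6.png

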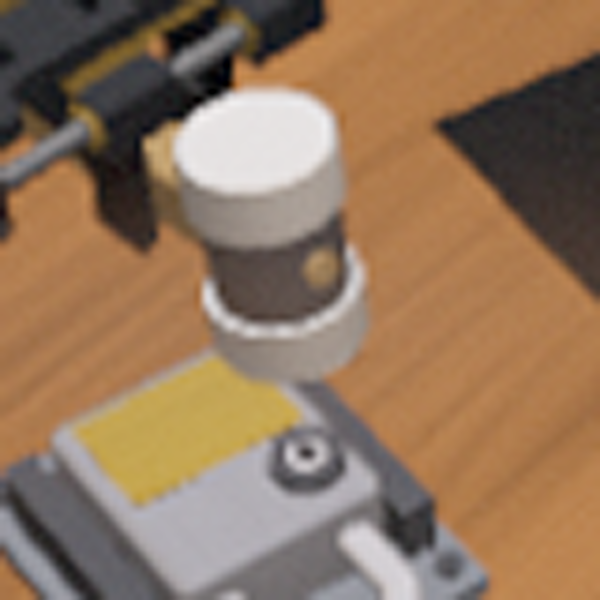

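The pin now looks home: hole at crop (305,455), measured row 230.2 against 229.5 predicted for home. It looks like the finished lock's pin. Meeting the stop also rotated the mallet a few degrees in the grip. I'll lift, tilt it upright again, and carry it back to the mat.

Emit:
arm_command(plan=[[-3,0,0,0,-0.012,-0.08,0.5],[-2,0,0,0,0,0,0.5],[0,0,0,0,0,0,0.5],[0,0,0,0,0,0,0.5]])

```text
time: 9.45
position: [0.4646, -0.2579, 0.1703]
tool_rot: [-0.492, -0.511, 0.542, -0.451]
ft_force: [-0.1, 0.4, -3.8]
grip_width: 0.0219
```

Run:
```python
from h import *
rel([.5466,-.0562,.16],np.arctan2(.9974,.0726)); look("7")
```

```text
t 9.45 pos [ 0.4646 -0.2579  0.1703] turn [ 0.    -0.007  0.11 ] shift now cm [  0.43   6.81 -20.71] shift after turn cm [  1.03   6.72 -20.72] F [-0.1  0.4 -3.8] grip 0.0219 q [-0.68  0.51  1.64 -0.07  1.08  0.99] jaw [-0.073 -0.997 -0.007] x [-0.109  0.015 -0.994]
```

View pics/c7.png

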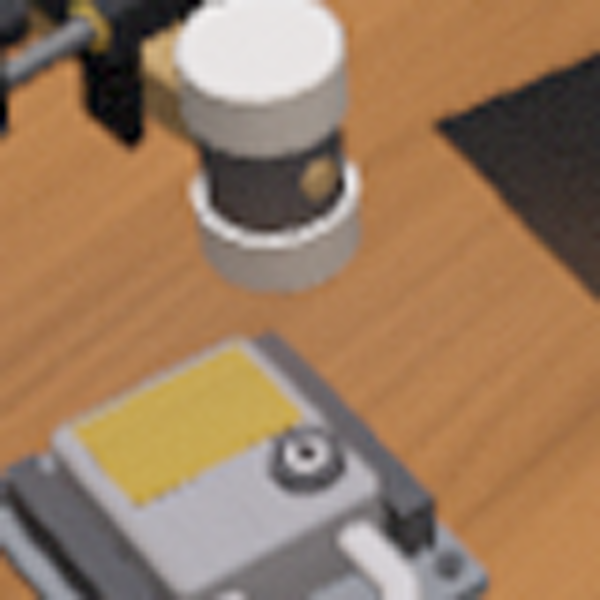

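The mallet is upright again, and the pin sits flush in the boss. Carrying it to the mat.

Emit:
arm_command(plan=[[0,1,-3,0,-0.007,0,0.5],[0,1.3,-4,0,0,0,0.5],[0,1.3,-4,0,0,0,0.5],[0,1.3,-4,0,0,0,0.5],[0,1.3,-4,0,0,0,0.5],[0,0.6,-1.8,0,0,0,0.5],[0,0,0,0,0,0,0.5],[0,0,0,0,0,0,0.5]])

```text
time: 10.5
position: [0.5443, -0.0513, 0.1542]
tool_rot: [-0.489, -0.512, 0.547, -0.447]
ft_force: [-0.7, 0.2, -4.6]
grip_width: 0.0213
```

Run:
```python
from h import *
rel([.5466,-.0562,.035],np.arctan2(.9974,.0726))
```

```text
t 10.5 pos [ 0.5443 -0.0513  0.1542] turn [-0.005 -0.003  0.123] shift now cm [11.8   1.73  0.5 ] shift after turn cm [11.92  0.26  0.47] F [-0.7  0.2 -4.6] grip 0.0213 q [-0.29  0.56  1.6  -0.03  1.1   1.38] jaw [-0.078 -0.997 -0.003] x [-0.122  0.012 -0.992]
```

Emit:
arm_command(plan=[[3,0.4,0.5,0,0,0.018,0.5],[3,0.4,0,0,0,0,0.5],[2.5,0.3,0,0,0,0,0.5],[1.5,0.2,0,0,0,0,0.5],[0,0,0,0,0,0,0.5],[0,0,0,0,0,0,0.5]])

```text
time: 11.25
position: [0.5469, -0.0648, 0.0524]
tool_rot: [-0.497, -0.503, 0.545, -0.451]
ft_force: [-0.7, 0.0, -3.4]
grip_width: 0.0215
```

Run:
```python
from h import *
rel([.5466,-.0562,.027],np.arctan2(.9974,.0726))
im,d=optics.camera("scene"); cv2.imwrite("pics/c8.png",cv2.resize(im[140:260,220:380],(800,600),interpolation=cv2.INTER_CUBIC))
```

```text
t 11.25 pos [ 0.5469 -0.0648  0.0524] turn [-0.014 -0.     0.1  ] shift now cm [ 2.54  0.15 -0.86] shift after turn cm [ 2.54 -0.09 -0.86] F [-0.7  0.  -3.4] grip 0.0215 q [-0.31  0.71  1.67 -0.03  0.86  1.37] jaw [-0.087 -0.996  0.001] x [-0.1    0.008 -0.995]
```

View pics/c8.png

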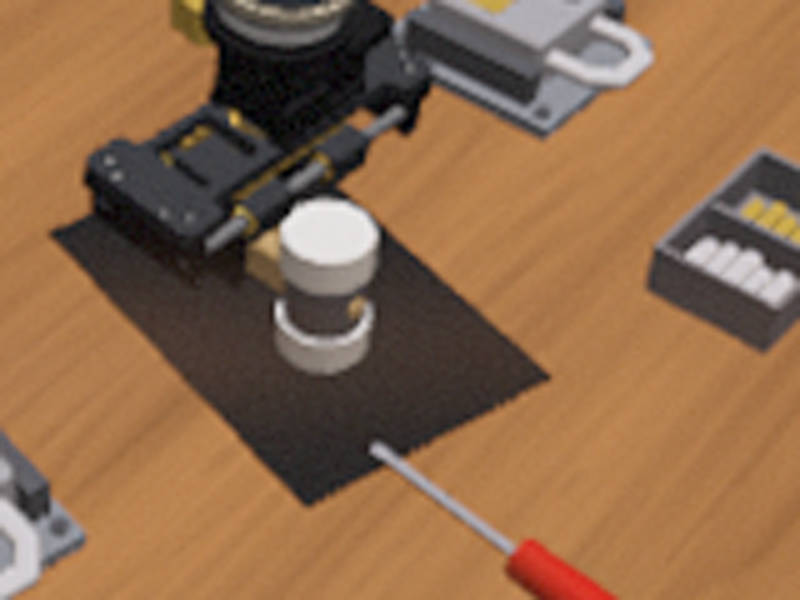

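The mallet is upright above the mat, with screwdriver and tray clear. Last bit of lowering in small steps.

Emit:
arm_command(plan=[[1.2,0.1,-0.6,0,0,0,0.5],[0.7,0,0,0,0,0,0.5],[0,0,0,0,0,0,0.5],[0.3,0,0,0,0,0,0.5],[0,0,0,0,0,0,0.5]])

```text
time: 11.92
position: [0.5473, -0.0581, 0.0306]
tool_rot: [-0.497, -0.502, 0.544, -0.453]
ft_force: [0.0, 0.0, -4.7]
grip_width: 0.0217
```

Run:
```python
from h import *
rel([.5466,-.0562,.027],np.arctan2(.9974,.0726))
```

```text
t 11.93 pos [ 0.5473 -0.0581  0.0306] turn [-0.013  0.001  0.097] shift now cm [ 0.37 -0.06 -0.18] shift after turn cm [ 0.36 -0.09 -0.18] F [ 0.   0.  -4.7] grip 0.0217 q [-0.3   0.75  1.68 -0.03  0.81  1.38] jaw [-0.085 -0.996  0.001] x [-0.096  0.007 -0.995]
```

Emit:
arm_command(plan=[[0.2,0,0,0,0,0,0.5],[0,0,0,0,0,0,0.5]])

```text
time: 12.18
position: [0.5473, -0.0582, 0.0287]
tool_rot: [-0.497, -0.502, 0.544, -0.453]
ft_force: [-0.4, -0.4, -3.2]
grip_width: 0.0212
```

Emit:
arm_command(plan=[[0.15,0,0,0,0,0,0.5],[0,0,0,0,0,0,0.5]])

```text
time: 12.42
position: [0.5473, -0.0583, 0.0272]
tool_rot: [-0.497, -0.502, 0.544, -0.453]
ft_force: [0.5, 0.8, -4.3]
grip_width: 0.0217
```

Emit:
arm_command(plan=[[0.1,0,0,0,0,0,0.5],[0,0,0,0,0,0,0.5]])

```text
time: 12.68
position: [0.5472, -0.0583, 0.0261]
tool_rot: [-0.497, -0.502, 0.544, -0.453]
ft_force: [0.2, -0.1, -2.5]
grip_width: 0.0213
```

Emit:
arm_command(plan=[[0.15,0,0,0,0,0,0.5],[0,0,0,0,0,0,0.5]])

```text
time: 12.92
position: [0.5473, -0.0584, 0.0249]
tool_rot: [-0.497, -0.502, 0.544, -0.453]
ft_force: [-0.4, 0.6, -3.1]
grip_width: 0.0215
```

Emit:
arm_command(plan=[[0.15,0,0,0,0,0,0.5],[0,0,0,0,0,0,0.5]])

```text
time: 13.18
position: [0.5473, -0.0584, 0.0249]
tool_rot: [-0.497, -0.502, 0.544, -0.453]
ft_force: [0.2, 0.8, -3.4]
grip_width: 0.0214
```

Emit:
arm_command(plan=[[0.2,0,0,0,0,0,0.5],[0.1,0,0,0,0,0,0.5]])

```text
time: 13.42
position: [0.5469, -0.0584, 0.0245]
tool_rot: [-0.497, -0.502, 0.543, -0.454]
ft_force: [-1.5, 0.3, 7.0]
grip_width: 0.0214
```

The mallet is on the mat (force +7 N). Releasing and rising straight up.

Emit:
arm_command(plan=[[0,0,0,0,0,0,3],[0,0,0,0,0,0,6],[0,0,0,0,0,0,6],[0,0,0,0,0,0,6],[0,0,0,0,0,0,6]])

```text
time: 14.05
position: [0.5485, -0.0589, 0.0245]
tool_rot: [-0.498, -0.501, 0.543, -0.455]
ft_force: [0.2, 0.1, 0.2]
grip_width: 0.0577
```

Emit:
arm_command(plan=[[-2,0,0,0,0,0,6],[-3,0,0,0,0,0,6],[-4,0,0,0,0,0,6],[-5,0,0,0,0,0,6],[-3,0,0,0,0,0,6],[-3,0,0,0,0,0,6],[0,0,0,0,0,0,6],[0,0,0,0,0,0,6]])

```text
time: 15.05
position: [0.5656, -0.0595, 0.2273]
tool_rot: [-0.497, -0.502, 0.544, -0.453]
ft_force: [-0.8, 1.0, -0.7]
grip_width: 0.0602
```

Run:
```python
from h import *
o=robot.get_obs(); print(o["position"],o["ft_force"])
im,d=optics.camera("scene"); cv2.imwrite("pics/c9.png",cv2.resize(im[120:280,160:374],(800,600),interpolation=cv2.INTER_CUBIC))
```

```text
[ 0.56560533 -0.05950006  0.22731951] [-0.84722884  0.99028461 -0.73889152]
```

View pics/c9.png

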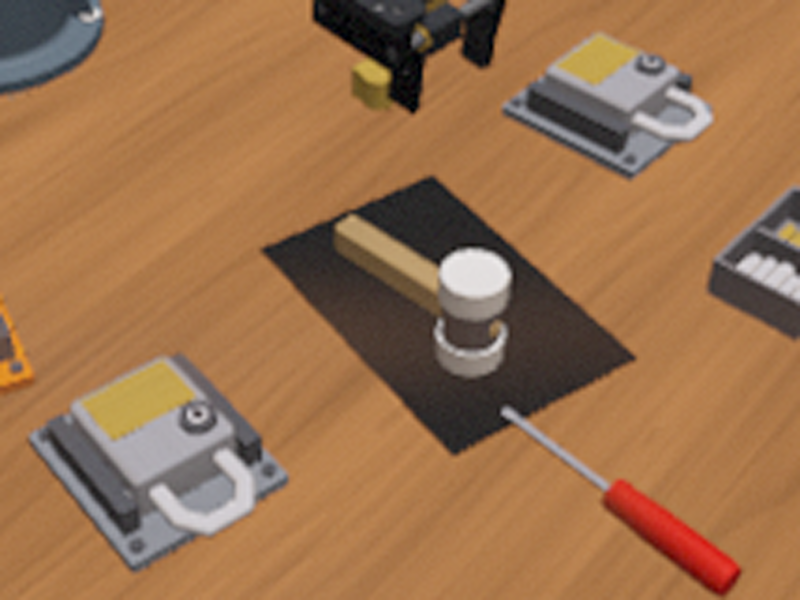

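Mallet stands on the mat released at (475,310), and both locks' pins look alike, at (198,415) and (652,63). One quick numeric pin check before handing in.

Run:
```python
from h import *
ds=np.median([optics.camera("scene")[1] for _ in range(9)],0); i=optics.camera_info("scene"); Rm=R.from_quat(i["rotation"])
def zat(u,v): 
    p=ds[v,u]*(np.linalg.inv(i["mtx"])@[u,v,1]); return (i["position"]+Rm.apply(p))[2]
for u,v in((212,230),(334,137)):
    print([[round(zat(u+a,v+b)*1000,1) for a in range(-3,4)] for b in range(-3,4)])
```

```text
[[np.float64(51.2), np.float64(50.4), np.float64(54.6), np.float64(54.6), np.float64(55.5), np.float64(54.8), np.float64(49.4)], [np.float64(56.1), np.float64(55.9), np.float64(54.6), np.float64(55.2), np.float64(54.7), np.float64(53.8), np.float64(55.7)], [np.float64(55.4), np.float64(54.6), np.float64(56.0), np.float64(57.6), np.float64(56.9), np.float64(55.5), np.float64(56.3)], [np.float64(55.4), np.float64(57.4), np.float64(57.5), np.float64(57.6), np.float64(58.0), np.float64(57.2), np.float64(55.3)], [np.float64(55.5), np.float64(56.1), np.float64(57.3), np.float64(57.9), np.float64(55.3), np.float64(56.5), np.float64(55.9)], [np.float64(56.4), np.float64(55.0), np.float64(56.1), np.float64(56.6), np.float64(56.3), np.float64(54.8), np.float64(55.9)], [np.float64(54.7), np.float64(55.8), np.float64(56.9), np.float64(55.2), np.float64(55.2), np.float64(55.0), np.float64(56.8)]]
[[np.float64(49.7), np.float64(-1.4), np.float64(-2.4), np.float64(-1.2), np.float64(-1.6), np.float64(-1.8), np.float64(-3.1)], [np.float64(54.8), np.float64(56.7), np.float64(56.0), np.float64(54.8), np.float64(55.2), np.float64(-1.8), np.float64(-2.4)], [np.float64(55.5), np.float64(55.9), np.float64(56.8), np.float64(57.2), np.float64(56.4), np.float64(55.4), np.float64(55.0)], [np.float64(55.6), np.float64(57.0), np.float64(57.0), np.float64(56.9), np.float64(57.9), np.float64(55.4), np.float64(54.8)], [np.float64(55.0), np.float64(54.9), np.float64(55.8), np.float64(56.0), np.float64(54.9), np.float64(55.5), np.float64(54.5)], [np.float64(53.4), np.float64(54.0), np.float64(54.6), np.float64(54.6), np.float64(54.6), np.float64(52.9), np.float64(49.4)], [np.float64(50.3), np.float64(50.8), np.float64(50.7), np.float64(50.6), np.float64(51.5), np.float64(50.2), np.float64(50.2)]]
```

The pin is about 1.5–2 mm above its boss on both locks, the same as the finished one, so it is home.

```bash
python3 -c "
from rig import workorder
print(workorder.hand_in())"
```

```text
the job is handed in; nothing more can be done
None
```

The proud pin on the grey padlock is driven home. It took two brisk mallet blows. The mallet is back on the mat, upright and released, and I handed the job in after about 15 s of robot time.

- **Pin height:** after the second blow, depth readings put the pin top about 1.5–2 mm above its boss. The finished lock reads the same, and 1.5 mm is the stated home height. The readings are noisy by about 1 mm, so a shortfall smaller than that would not show.
- **Second check on the pin:** in the camera image the pin's hole sat at row 230.2, against 229.5 predicted for home. That is a slight disagreement, equal to about 2 mm, on the driven side.
- **Mallet:** the second blow turned it about 5° in the grip when it met the stop. I tilted it upright again before setting it down on the mat.
- **Other items:** the finished lock, screwdriver, tray and brass cylinder look undisturbed in the last picture, and the arm was about 0.2 m above the mallet, touching nothing.
- **Not checked:** I only read the wrist force between moves (7 N at most, when setting the mallet down), so the peak during the blows was not seen.

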